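Set the burr gap of a sample mill: knob to its stop, six clicks back, lock

ROBOT

A 6-joint arm with a two-finger parallel gripper is mounted at the origin on a cart in front of the work surface, level with it; the furniture and walls round the work are solid. World frame = base frame: x ahead of the robot, y to its left, z up, the work surface at z = 0. Lengths are in m, angles in rad, forces in N, time in s.
With the tool pointing down it reaches from about 0.425 to 0.95 m from the base axis. Payload 3.5 kg.
Tool frame: the origin (TCP) lies midway between the tips of the shut fingers; the grasp point (between the pads) lies 19 mm behind it (ctrl.pinch_z is the distance from the TCP to the grasp point, in m); z points along the fingers, y is the line along which they close (so a half turn about z gives the same grasp; the last joint's range is limited). The gripper opens to 85 mm and grips with 20 to 120 N. Pads are 22 mm wide; open, the fingers measure 114 mm over their backs; the gripper's body (76 mm by 85 mm) begins 54 mm behind the grasp point. The pads swing forward as they close: fully open they stand 13 mm farther back than shut.
Start: joints at [1.197, 0.286, 1.577, -0, 1.279, -0.15], TCP at [0.15, 0.658, 0.231] pointing down, gripper open.
Joint ranges: [-2.77, 2.77], [-0.9, 2.22], [0.21, 2.48], [-1.53, 4.67], [0.24, 2.81], [-2.84, 2.84]. Speed limits (rad/s): [2.79, 2.79, 3.14, 3.14, 3.14, 3.14].

INTERFACE

Orientations are given as a unit quaternion [x, y, z, w].
In Python, from plant import get_state, viewer, sign_off, ctrl gives the robot as it stands. The module is installed in compiled form; this text tells all that it offers.
- The arm moves only by the shell command python3 -m handwheel 'ROWS' [FORCE]. ROWS is JSON, a list that holds one entry, the list of rows, each a list of 5 numbers: the finger opening in m, from 0 to 0.0854, then the shift along the tool's x, y, z in m, then the turn about the tool's z in degrees. In form: [[[claw, x, y, z, spin], ...]]. A call has 1 to 12 rows; each row shifts and turns the commanded pose from where the row before left it, along the tool's axes as they then stand; what a row does not reach is not made up. A row lasts 1/12 s, in which the tool goes at most 41.7 mm and 7.16 degrees, less where a joint would pass 70% of its speed; a pose out of reach is approached as far as the arm can. A call is refused whole if a number of a shift passes 0.0417 or a number of a turn 7.16, either way. A call with a gripper value outside its range is refused whole. The fingers move at their own pace and stop on an object; FORCE is the grip in N (left out, the last holds). Time passes only in rows, so rows that do not move let the fingers close. It gives the time, the measured TCP pose, the force, the opening and the grip force at its end, in the units of the state.
- get_state(): the state, without advancing time (a new reading comes with each control period).
- viewer.read_camera(name): name is "scene" or "top"; returns the picture (400x640x3 uint8, blue, green, red); there is no depth.
- viewer.camera_params(name): a dict with "fov_y" (degrees; the focal length in pixels is half the picture's height over the tangent of half this angle, whatever the lens; pixels are square), "cx", "cy" (the principal point, pixels), "xyz" and "attitude" of the camera in the world. Camera axes: x right, y up, looking along -z (the intrinsics and any distortion apply to the point x, -y, -z); pixel columns grow to the right and rows downward; lengths in m; the calibration is good to about 2 mm. A picture is of the moment at which its call begins. camera_params takes no time and is no camera call.
- sign_off(): hands the job in; it is judged then, once.
Trained networks look in the newest picture that a camera, given by its name, has taken for a name from the list of things; names that differ only in an ending like _2 or _b are one class to them, and where a whole thing is asked for, a point or a joint stands for the part that bears it (a point fixed in the world has none). Each returns a list of dicts, best first, with "confidence" (0 to 1); they miss things now and then, are a little off and sometimes report something else, mostly with a low value. They report only what shows in the picture. A call takes as long as a camera call.
- viewer.look_for(camera, name): "extent" ([left, top, width, height] as shares, 0 to 1, of the picture: columns of its width, rows of its height, round what is visible of it).
- viewer.outline_of(camera, name): "mask" (400x640 bool, what is visible of it) and "extent" ([left, top, width, height] as shares, 0 to 1, of the picture: columns of its width, rows of its height, round what is visible of it).
- viewer.pinpoint(camera, name): "xy" ([column, row] as shares, 0 to 1, of the picture: columns of its width, rows of its height: a listed point, or the origin of a listed thing).
The state is a dict: "time": time; "qpos": joint angles; "dq": joint speeds; "joint_efforts": joint torques, N m; "eef_pos": TCP position; "tcp_rot": TCP orientation; "contact_force": force on the tool from outside, world axes, zero at the start; "wrist_torque": the same for the moment, N m; "opening": opening from 0.0 (shut) to 1.0 (fully open); "finger_force": force on a finger pad.
Only numpy, scipy, OpenCV 4.12 (cv2) and the standard library are available. Lean on these libraries where they do the work, as an engineer would, in place of code of your own. Each camera call takes 0.05 s, during which the arm holds its last target. There are 200 camera calls.

TASK

Set the burr gap of the sample mill: turn the round knob on its tower clockwise until it comes up against its stop, without forcing it past, then turn it back exactly six clicks. Then swing the lock lever beside it fully across to its other end, leaving the knob on the sixth click and the things around the mill where they stand.

Things in the scene. Friction and masses are not known exactly. Their poses are not given: they have to be found in the camera images.
- mill: bench sample mill, fixed to the worktop: a grey plinth 112 x 212 mm, top at z = 45 mm, carrying a burr tower with a round black knob and a lock lever. Origin on the worktop; z up, x away from the robot at yaw 0. The tower and knob axis is at mill (0, 45) mm, the lever's pivot at (0, -55) mm; a capped feed port, 25 mm diameter and up to z = 95 mm, stands at (45, 0) mm.
- tower_top (a point): fixed point on the knob's axis, on the steel ring (68 mm diameter, top at z = 91 mm) on the aluminium tower (88 mm diameter), under the knob; axes as the mill's. The ring carries the knob's stop, which is a little springy (gives up to 5 degrees). Press on the stop with about 0.15 to 0.25 N m; forced harder (0.5 N m at most), the ring slips and the mill's zero is lost. A beaker stands at mill +y.
- knob_grip (a point): point on the axis of the round black knob at z = 117 mm, x along the rib on its top, turning with it. Its grip is a cylinder of 41 mm diameter, z = 99 to 128 mm (flat top), over a 52 mm skirt. It clicks every 20 degrees (about 0.08 N m to pass) and rests in the nearest click. Clockwise from above it meets a stop (click zero), unseen and different each time, 2 to 6 clicks from the start.
- lever_pivot (a point): point fixed on the plinth, on the vertical pivot axis of the lock lever, 73 mm above the worktop; axes parallel to the mill's
- lever_peg (a point): centre of the upright black peg at the end of the lock lever, 38 mm from the pivot axis, 73 mm above the worktop at mid grip. The peg is 12 mm in diameter, from 59 to 83 mm above the worktop. Turns with the lever.
- lock_lever (a joint): angle of the lock lever, rad. It turns counter-clockwise, seen from above, from 0 (open, peg towards mill -x, 50 degrees short of mill -y) through mill -y (at 0.873) to 1.745 (locked, against its end stop, peg towards mill +x). Friction about 0.06 N m; it stays where it is left.
- beaker: 50 ml glass beaker, 44 mm diameter, 58 mm high, loose, left of the mill below its spout; origin under its centre
- brown_bottle: small brown glass bottle with black cap, 49 mm diameter, 96 mm high, loose; origin under its centre
- bead_jar: clear jar with white lid, 52 mm diameter, 76 mm high, loose; origin under its centre
- book: dark blue logbook lying flat, 208 x 155 x 18 mm, loose; origin under its centre
- timer: white bench timer lying flat, 66 x 62 x 18 mm, loose; origin under its centre
- white_bottle: white plastic bottle with red cap, 45 mm diameter, 82 mm high, loose; origin under its centre

How it is judged:
By the outcome, as a careful person would: the job done as asked, in the order asked, and still so for the second after the job is handed in, with the robot touching nothing.
It also fails if it takes over 72 s, if anything falls off the work surface, if the arm or the gripper's body presses on something with over 40 N, if the wrist force passes 120 N, or if a joint passes its speed limit or range.

## Working session

There is one attempt and no reset: what is moved stays moved. The work goes in short steps, Python scripts to look and compute and a shell command to move; the robot and the scene stay as the last step left them, time stands still between calls to the robot, and variables do not carry over. Pictures are saved under pics/ and viewed, at most 10 in all, crops included, and the job is handed in when it is done.

```bash
mkdir -p pics; cat > h.py <<'E'
import numpy as np,cv2
from plant import get_state,viewer,sign_off,ctrl
from scipy.spatial.transform import Rotation as R
def ray(cam,xy):
    p=viewer.camera_params(cam);f=200/np.tan(np.radians(p['fov_y'])/2)
    u,v=xy[0]*640,xy[1]*400
    d=np.array([(u-p['cx'])/f,-(v-p['cy'])/f,-1.])
    a=np.array(p['attitude']);M=R.from_quat(a).as_matrix() if a.size==4 else a.reshape(3,3)
    return np.array(p['xyz']),M@d
def at_z(cam,xy,z):
    o,d=ray(cam,xy);return o+d*(z-o[2])/d[2]
def tri(x1,x2):
    (o1,d1),(o2,d2)=ray('scene',x1),ray('top',x2)
    s=np.linalg.lstsq(np.c_[d1,-d2],o2-o1,rcond=None)[0]
    a,b=o1+d1*s[0],o2+d2*s[1];return (a+b)/2,np.linalg.norm(a-b)
E
cat > a.py <<'E'
from h import *
np.set_printoptions(precision=4,suppress=True)
for c in('scene','top'):
    print(viewer.camera_params(c)); cv2.imwrite(f'pics/{c}0.png',viewer.read_camera(c))
Z=dict(mill=0,tower_top=.091,knob_grip=.117,lever_pivot=.073,lever_peg=.073,beaker=0,brown_bottle=0,bead_jar=0,book=0,timer=0,white_bottle=0)
for n,z in Z.items():
    for c in('scene','top'):
        r=viewer.pinpoint(c,n)
        for q in r[:2]: print(n,c,round(q['confidence'],2),np.array(q['xy'])*[640,400],at_z(c,q['xy'],z))
s=get_state();print(s,ctrl.pinch_z)
E
python3 a.py
```

```text
{'fov_y': 46.01785136507023, 'cx': 326.9553402989415, 'cy': 194.95511668289774, 'xyz': array([-0.7494,  0.6528,  0.79  ]), 'attitude': array([-0.2764,  0.4473,  0.7356, -0.4272])}
{'fov_y': 47.72192411767451, 'cx': 316.1129205316955, 'cy': 198.55719182773518, 'xyz': array([-0.5374,  0.2411,  1.7391]), 'attitude': array([-0.1749,  0.2145,  0.7595, -0.5887])}
mill top 0.71 [342.912 199.68 ] [ 0.4901 -0.1211  0.    ]
tower_top scene 0.6 [344.32 186.48] [ 0.5095 -0.0888  0.091 ]
tower_top top 0.73 [329.472 187.8  ] [ 0.51   -0.0623  0.091 ]
tower_top top 0.2 [408.32 171.  ] [ 0.5074 -0.4258  0.091 ]
knob_grip scene 0.65 [340.672 182.48 ] [ 0.496  -0.0668  0.117 ]
knob_grip top 0.48 [238.976 224.4  ] [0.4141 0.3482 0.117 ]
knob_grip top 0.43 [333.696 181.88 ] [ 0.5185 -0.0832  0.117 ]
lever_pivot scene 0.66 [367.424 184.48 ] [ 0.513  -0.1859  0.073 ]
lever_pivot scene 0.5 [348.8 208.8] [ 0.3918 -0.0354  0.073 ]
lever_pivot top 0.89 [351.872 189.2  ] [ 0.4893 -0.159   0.073 ]
lever_pivot top 0.42 [240.896 223.32 ] [0.443  0.3424 0.073 ]
lever_peg scene 0.54 [373.824 187.8  ] [ 0.4785 -0.19
[... 603 characters left out ...]
0.165   0.    ]
timer top 0.63 [425.28 186.2 ] [ 0.4643 -0.5078  0.    ]
white_bottle top 0.42 [406.528 169.8  ] [ 0.5738 -0.4569  0.    ]
white_bottle top 0.4 [193.984 243.4  ] [0.4394 0.5579 0.    ]
{'time': 1.2, 'qpos': array([ 1.197 ,  0.2863,  1.5767, -0.    ,  1.2786, -0.15  ]), 'dq': array([ 0.0011, -0.0013, -0.0013, -0.0011,  0.0006,  0.0012]), 'joint_efforts': array([  0.0002, -40.5992, -29.2927,  -0.0002,   0.0009,  -0.    ]), 'eef_pos': array([0.1498, 0.6582, 0.2313]), 'tcp_rot': array([0.1117, 0.9937, 0.    , 0.    ]), 'contact_force': array([ 0.521 , -0.599 , -0.0524]), 'wrist_torque': array([ 0.0134, -0.0118, -0.0085]), 'finger_force': 0.0, 'opening': 1.0010064175796989} 0.0187
```

```bash
python3 - <<'E'
import cv2,numpy as np
s=cv2.imread('pics/scene0.png');t=cv2.imread('pics/top0.png')
a=cv2.resize(s[140:260,270:430],(800,600),interpolation=cv2.INTER_CUBIC)
b=cv2.resize(t[150:235,270:390],(800,567),interpolation=cv2.INTER_CUBIC)
cv2.imwrite('pics/sc.png',a);cv2.imwrite('pics/tc.png',b)
E
```

```text
(no output)
```

View pics/sc.png

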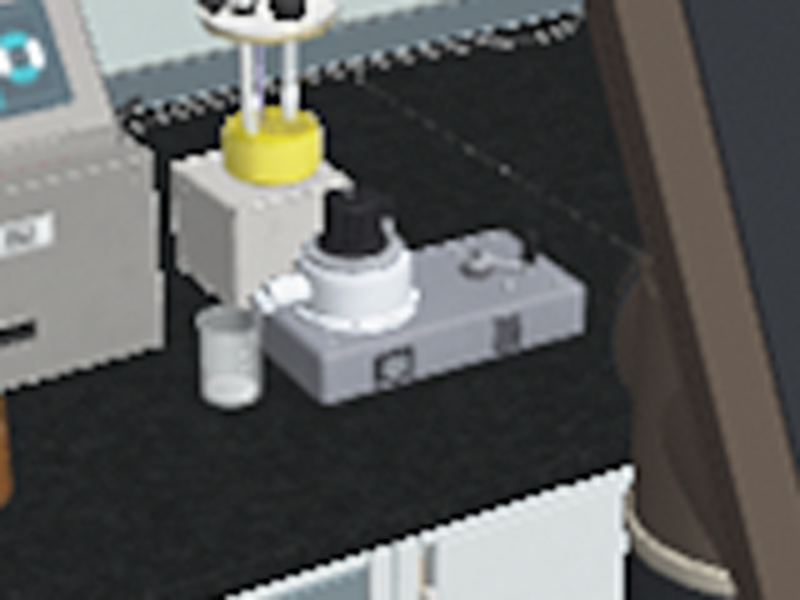

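View pics/tc.png

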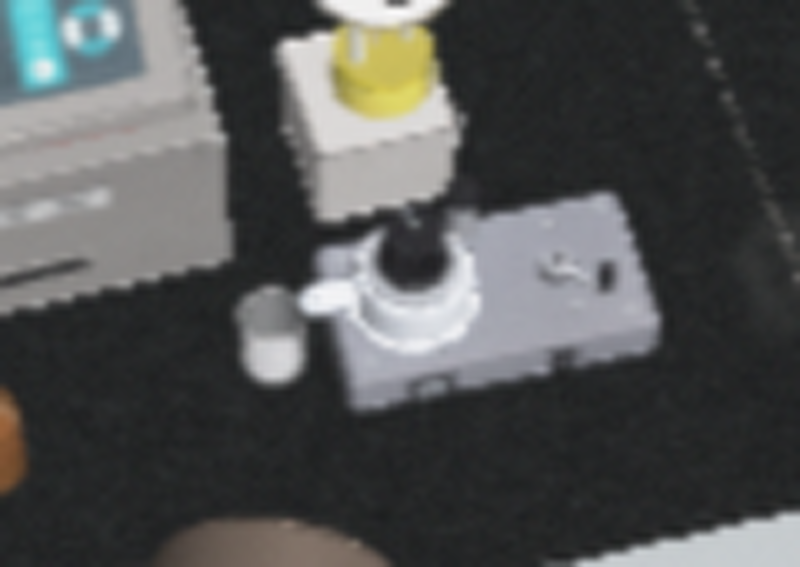

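View pics/scene0.png

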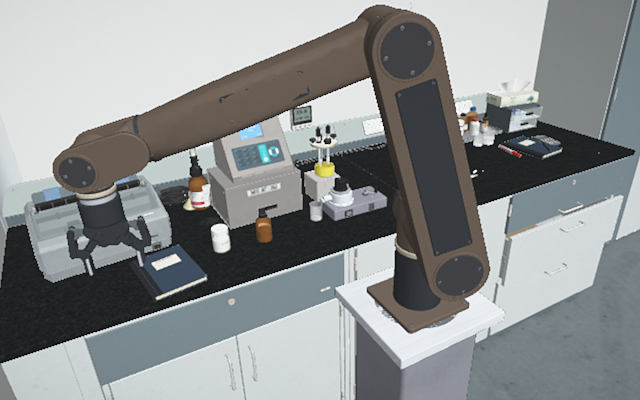

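```bash
cat > fit.py <<'E'
from h import *
from scipy.optimize import least_squares
np.set_printoptions(precision=4,suppress=True)
def proj(cam,X):
    p=viewer.camera_params(cam);f=200/np.tan(np.radians(p['fov_y'])/2)
    c=R.from_quat(p['attitude']).inv().apply(np.array(X)-p['xyz'])
    return np.array([p['cx']-f*c[...,0]/c[...,2],p['cy']+f*c[...,1]/c[...,2]]).T
T=lambda x,y:(270+x/6.667-.4,150+y/6.667-.4)
S=lambda x,y:(270+x/5-.4,140+y/5-.4)
obs=[('top',T(614,192),(56,-106,45)),('top',T(660,322),(-56,-106,45)),('top',T(350,384),(-56,106,45)),
('top',T(316,250),(56,106,45)),('scene',S(322,372),(-56,106,45)),('scene',S(585,290),(-56,-106,45)),('scene',S(512,230),(56,-106,45)),
('scene',S(325,404),(-56,106,0)),('scene',S(585,330),(-56,-106,0)),('top',T(356,410),(-56,106,0)),('top',T(660,350),(-56,-106,0)),
('top',T(409,220),(0,45,128)),('scene',S(358,198),(0,45,128)),('top',T(416,292),(0,45,60)) if 0 else ('top',T(558,268),(0,-55,68)),('scene',S(476,262),(0,-55,68))]
for c in('top','scene'):
    for n,P in(('tower_top',(0,45,91)),('lever_pivot',(0,-55,73)),('mill',(0,0,0))):
        for q in viewer.pinpoint(c,n)[:1]: obs.append((c,np.array(q['xy'])*[640,400],P))
def W(s,P):
    P=np.array(P)/1000;c,si=np.cos(s[2]),np.sin(s[2])
    return np.array([s[0]+c*P[0]-si*P[1],s[1]+si*P[0]+c*P[1],P[2]])
def res(s): return np.concatenate([proj(c,W(s,P))-u for c,u,P in obs])
if __name__=='__main__':
    r=least_squares(res,[.5,-.12,0],loss='soft_l1')
    print(r.x,np.degrees(r.x[2]));s=r.x
    for o,e in zip(obs,res(s).reshape(-1,2)):print(o[0],o[2],e)
    print('knob',W(s,(0,45,117)),'pivot',W(s,(0,-55,73)),'port',W(s,(45,0,95)))
    for c,u in(('top',T(607,278)),('scene',S(530,248))):
        pg=at_z(c,(u[0]/640,u[1]/400),.073);print('peg',pg,np.degrees(np.arctan2(*(pg-W(s,(0,-55,73)))[[1,0]])-s[2]))
E
python3 fit.py
```

```text
[ 0.5012 -0.1193 -0.0296] -1.6974325453991053
top (56, -106, 45) [ 0.0825 -0.4967]
top (-56, -106, 45) [0.0156 0.3182]
top (-56, 106, 45) [-0.257  0.258]
top (56, 106, 45) [-0.7214 -0.4435]
scene (-56, 106, 45) [-0.1839 -2.882 ]
scene (-56, -106, 45) [ 0.9435 -0.8993]
scene (56, -106, 45) [-1.4802 -0.8047]
scene (-56, 106, 0) [-0.5422  2.5195]
scene (-56, -106, 0) [0.5227 2.4773]
top (-56, 106, 0) [-1.1328  1.562 ]
top (-56, -106, 0) [-0.8359  1.4386]
top (0, 45, 128) [1.7834 1.263 ]
scene (0, 45, 128) [ 0.3854 -0.8624]
top (0, -55, 68) [ 1.1467 -2.5849]
scene (0, -55, 68) [ 1.9047 -4.0967]
top (0, 45, 91) [3.1056 0.8048]
top (0, -55, 73) [ 2.6369 -2.6126]
top (0, 0, 0) [-1.058  -1.9154]
scene (0, 45, 91) [-2.6194  1.7267]
scene (0, -55, 73) [-0.7004  2.1412]
knob [ 0.5025 -0.0743  0.117 ] pivot [ 0.4995 -0.1742  0.073 ] port [ 0.5462 -0.1206  0.095 ]
peg [ 0.4689 -0.1931  0.073 ] -146.70393683534093
peg [ 0.466 -0.189  0.073] -154.5175728396001
```

```bash
cat > mk.py <<'E'
from fit import *
for c in('scene','top'):
    viewer.read_camera(c)
    for n in('knob_grip','mill','lever_peg','tower_top','beaker'):
        for k,q in enumerate(viewer.outline_of(c,n)[:2]):
            m=q['mask'];ys,xs=np.nonzero(m)
            print(c,n,k,round(q['confidence'],2),m.sum(),'x',xs.min(),xs.max(),'y',ys.min(),ys.max(),'cen',xs.mean()+.5,ys.mean()+.5)
            np.save(f'pics/{c}_{n}_{k}.npy',m)
s=[.5012,-.1193,-.0296]
a=np.linspace(0,2*np.pi,60)
def cyl(r,z0,z1,x=0,y=0):
    return [(x+r*np.cos(t),y+r*np.sin(t),z) for t in a for z in(z0,z1)]
for c in('scene','top'):
    for n,P in(('knob',cyl(20.5,99,128,0,45)+cyl(26,91,99,0,45)),('tower',cyl(44,45,91,0,45)),('plinth',[(x,y,z) for x in(-56,56) for y in(-106,106) for z in(0,45)]),('peg',[(-29.1,-79.4,71)])):
        u=np.array([proj(c,W(s,p)) for p in P]);print(c,n,u.min(0),u.max(0),u.mean(0))
E
python3 mk.py
python3 - <<'E'
import cv2,numpy as np
t=cv2.imread('pics/top0.png',0);print(t[174:204,322:346])
E
```

```text
scene knob_grip 0 0.64 1745 x 320 385 y 177 219 cen 350.6856733524355 199.88338108882522
scene knob_grip 1 0.63 163 x 333 346 y 177 190 cen 340.0460122699387 184.24846625766872
scene mill 0 0.95 1706 x 320 385 y 177 220 cen 351.0187573270809 199.9525205158265
scene lever_peg 0 0.57 50 x 362 376 y 185 193 cen 371.28 190.92
scene tower_top 0 0.91 1794 x 320 385 y 177 220 cen 350.79152731326644 200.18115942028984
scene beaker 0 0.54 240 x 309 321 y 201 221 cen 315.7083333333333 211.18333333333334
scene beaker 1 0.43 1678 x 321 385 y 177 220 cen 350.7187127532777 200.0792610250298
top mill 0 0.66 1239 x 316 368 y 177 211 cen 342.31194511702984 194.85270379338175
top tower_top 0 0.92 1245 x 317 368 y 176 210 cen 342.9835341365462 194.2566265060241
scene knob [334.0471 175.8333] [349.3313 191.561 ] [341.6149 184.6525]
scene tower [328.8194 182.7248] [354.6213 206.1581] [341.684  194.1831]
scene plinth [318.8533 184.7895] [387.5498 222.9127] [352.6917 203.2812]
scene peg [377.085  188.7379] [377.085  188.7379] [377.085  188.7379]
top knob [326.6303 179.9148] [338.6047 193.6074] [332.6205 18
[... 2547 characters left out ...]
17 162 152 166 183 201 214 219 222 224 226 228 226 223 220 217 219
  217 190 169 167 165 167]
 [171 198 209 164 166 177 189 197 206 213 217 219 221 222 220 220 227 226
  192 173 168 168 166 166]
 [168 172 193 207 187 182 189 197 205 211 216 218 219 220 222 229 237 227
  180 169 165 166 167 166]
 [170 170 174 208 226 215 202 201 206 214 217 220 217 218 231 234 223 193
  170 169 167 167 168 166]
 [167 172 172 178 196 222 233 223 222 233 236 238 234 219 205 189 183 171
  169 169 170 169 167 167]
 [158 171 174 174 174 184 191 203 219 223 226 222 204 185 167 170 170 168
  169 169 169 168 166 167]
 [153 172 177 181 176 173 173 176 183 183 184 182 175 173 169 171 170 169
  170 170 167 161 157 149]]
```

```bash
cat > fit2.py <<'E'
from fit import *
a=np.linspace(0,2*np.pi,60)
def cyl(r,z0,z1,x=0,y=0): return [(x+r*np.cos(t),y+r*np.sin(t),z) for t in a for z in(z0,z1)]
K=cyl(20.5,99,128,0,45)+cyl(26,91,99,0,45);PL=[(x,y,z) for x in(-56,56) for y in(-106,106) for z in(0,45)]
ex=lambda s,c,P:(lambda u:np.r_[u.min(0),u.max(0)])(np.array([proj(c,W(s,p)) for p in P]))
def r2(s):
    k=ex(s,'scene',K);m=ex(s,'scene',PL);kt=ex(s,'top',K);mt=ex(s,'top',PL)
    return np.r_[k-[333,177,347,191],(m-[320,0,386,221])[[0,2,3]],(mt-[316.5,0,369,211.5])[[0,2,3]],(kt-[326.7,0,337.3,193.7])[[0,2,3]],
      proj('top',W(s,(-29,-79,71)))-[360.9,191.6],proj('scene',W(s,(-29,-79,71)))-[375.5,190.5], res(s)*.25]
r=least_squares(r2,[.5,-.12,0],loss='soft_l1');s=r.x
print(s,np.degrees(s[2]),'knob',W(s,(0,45,117)),'pivot',W(s,(0,-55,73)),'peg',W(s,(-29.1,-79.4,73)));print(r2(s)[:17])
for n,c,u,z in(('boxbase','top',T(322,222),0),('boxbaseR','top',T(455,195),0),('box base','scene',S(237,298),0),('machR','scene',S(160,345),0),('machR','top',T(232,262),0)):
    print(n,at_z(c,(u[0]/640,u[1]/400),z))
E
python3 fit2.py
```

```text
Traceback (most recent call last):
  File "fit2.py", line 10, in <module>
    r=least_squares(r2,[.5,-.12,0],loss='soft_l1');s=r.x
  File "fit2.py", line 7, in r2
    k=ex(s,'scene',K);m=ex(s,'scene',PL);kt=ex(s,'top',K);mt=ex(s,'top',PL)
                                            ~~^^^^^^^^^^^
  File "fit2.py", line 5, in <lambda>
    ex=lambda s,c,P:(lambda u:np.r_[u.min(0),u.max(0)])(np.array([proj(c,W(s,p)) for p in P]))
                                                                  ~~~~^^^^^^^^^^
  File "fit.py", line 5, in proj
    p=viewer.camera_params(cam);f=200/np.tan(np.radians(p['fov_y'])/2)
ValueError: time passes only in moves, steps and waits
```

```bash
cat >> h.py <<'E'
import functools
CP=functools.lru_cache(viewer.camera_params)
E
sed -i 's/p=viewer.camera_params(cam)/p=CP(cam)/' h.py fit.py; python3 fit2.py
```

```text
[ 0.503  -0.1172 -0.0674] -3.862767516093774 knob [ 0.506  -0.0723  0.117 ] pivot [ 0.4993 -0.1721  0.073 ] peg [ 0.4686 -0.1945  0.073 ]
[ 0.0424 -1.3961  1.3068  0.31   -1.846   0.8699  1.4678 -0.4734 -1.1815
  0.2405 -0.7203  0.6445 -0.6507 -0.047  -0.0705  0.8676 -1.4101]
boxbase [ 0.6078 -0.0342  0.    ]
boxbaseR [ 0.6062 -0.1299  0.    ]
box base [ 0.633  -0.0442  0.    ]
machR [0.5967 0.0368 0.    ]
machR [0.5913 0.0342 0.    ]
```

```bash
python3 -m handwheel '[[[0.085,-0.0294,-0.0267,0,0],[0.085,-0.0294,-0.0267,0,0],[0.085,-0.0294,-0.0267,0,0],[0.085,-0.0294,-0.0267,0,0],[0.085,-0.0294,-0.0267,0,0],[0.085,-0.0294,-0.0267,0,0],[0.085,-0.0294,-0.0267,0,0],[0.085,-0.0294,-0.0267,0,0],[0.085,-0.0294,-0.0267,0,0],[0.085,-0.0294,-0.0267,0,0],[0.085,-0.0294,-0.0267,0,0]]]' 25
python3 -m handwheel '[[[0.085,-0.0185,-0.034,0,0],[0.085,-0.0185,-0.034,0,0],[0.085,-0.0185,-0.034,0,0],[0.085,-0.0185,-0.034,0,0],[0.085,-0.0185,-0.034,0,0],[0.085,-0.0185,-0.034,0,0],[0.085,-0.0185,-0.034,0,0],[0.085,-0.0185,-0.034,0,0],[0.085,-0.0185,-0.034,0,0],[0.085,-0.0185,-0.034,0,0],[0.085,0,0,0,0]]]'
```

```text
time: 3.92
eef_pos: [0.4007, 0.2984, 0.2318]
tcp_rot: [0.112, 0.994, 0.0, 0.0]
contact_force: [0.5, 1.1, -0.5]
opening: 0.994
finger_force: 0.0
time: 4.83
eef_pos: [0.5062, -0.0783, 0.2318]
tcp_rot: [0.115, 0.993, -0.001, 0.001]
contact_force: [-0.4, 0.0, 0.1]
opening: 0.995
finger_force: 0.0
```

```bash
cat > st.py <<'E'
from h import *
s=get_state();r=R.from_quat(s['tcp_rot']).as_matrix()
f=r.T@s['contact_force'];t=r.T@s['wrist_torque']
print('t',round(s['time'],2),'pos',np.round(s['eef_pos'],4),'yaw',round(np.degrees(np.arctan2(r[1,0],r[0,0])),2),'Fw',np.round(s['contact_force'],2),'Ftool',np.round(f,2),'Ttool',np.round(t,3),'open',round(s['opening']*85.4,1),'ff',np.round(s['finger_force'],1),'q',np.round(s['qpos'],2))
E
python3 st.py
```

```text
t 4.83 pos [ 0.5062 -0.0783  0.2318] yaw 166.83 Fw [-0.37  0.04  0.08] Ftool [ 0.37 -0.05 -0.08] Ttool [0.026 0.03  0.023] open 85.0 ff 0.0 q [-0.35 -0.08  1.97 -0.    1.25 -1.69]
```

```bash
python3 -m handwheel '[[[0.085,0,0,0.009,6.9],[0.085,0,0,0.009,6.9],[0.085,0,0,0.009,6.9],[0.085,0,0,0.009,6.9],[0.085,0,0,0.009,6.9],[0.085,0,0,0.009,6.9],[0.085,0,0,0.009,6.9],[0.085,0,0,0.009,6.9],[0.085,0,0,0.009,6.9],[0.085,0,0,0,0],[0.085,0,0,0,0]]]'; python3 st.py; python3 - <<'E'
from h import *
a=cv2.resize(viewer.read_camera('scene')[140:230,290:410],(800,600),interpolation=cv2.INTER_CUBIC)
cv2.imwrite('pics/s1.png',a)
b=cv2.resize(viewer.read_camera('top')[150:225,285:385],(800,600),interpolation=cv2.INTER_CUBIC)
cv2.imwrite('pics/t1.png',b)
E
```

```text
time: 5.75
eef_pos: [0.5045, -0.0721, 0.15]
tcp_rot: [0.607, 0.795, -0.0, -0.001]
contact_force: [0.1, 0.2, 0.3]
opening: 0.997
finger_force: 0.0
t 5.75 pos [ 0.5045 -0.0721  0.15  ] yaw 105.27 Fw [0.06 0.23 0.26] Ftool [ 0.21  0.12 -0.26] Ttool [-0.007 -0.002 -0.018] open 85.2 ff 0.0 q [-0.34  0.01  2.05  0.    1.09 -0.61]
```

View pics/s1.png

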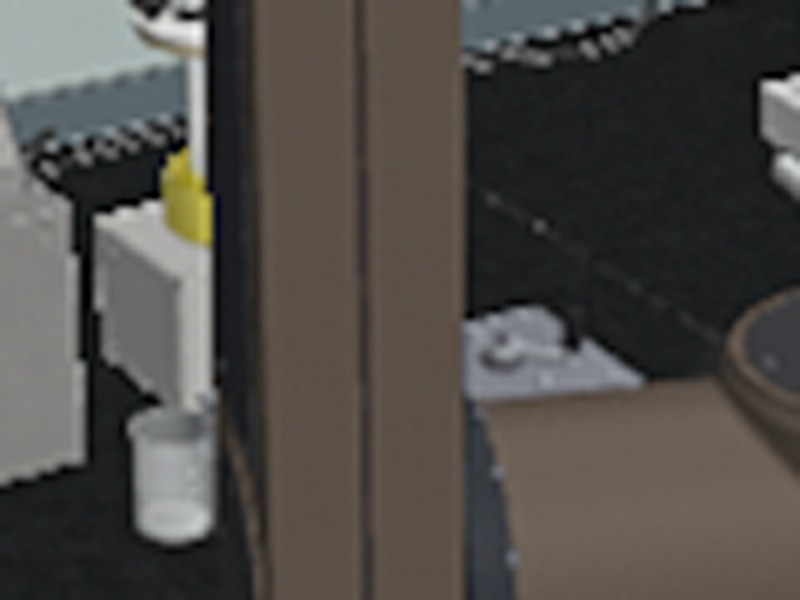

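View pics/t1.png

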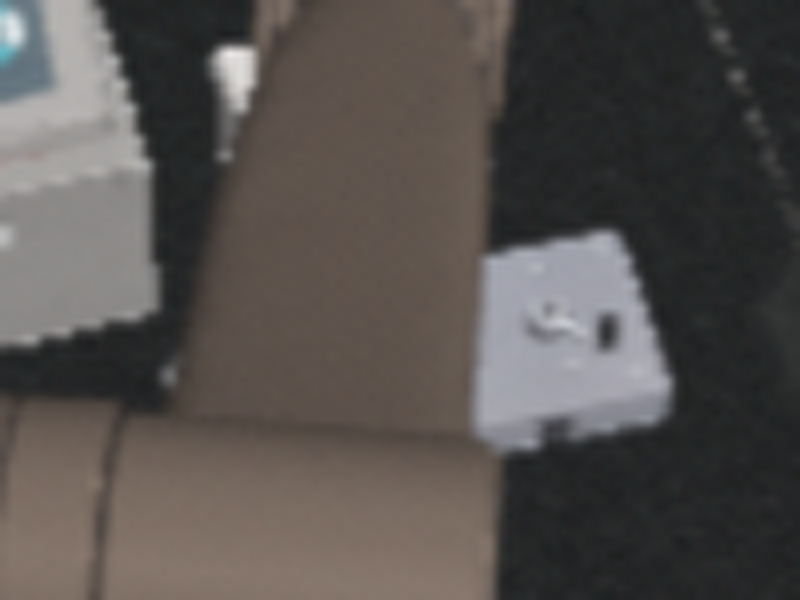

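```bash
python3 -m handwheel '[[[0.085,0,0,0.0085,0],[0.085,0,0,0.0085,0],[0.085,0,0,0.0085,0],[0.085,0,0,0.0085,0],[0.085,0,0,0.0085,0],[0.085,0,0,0.0085,0],[0.085,0,0,0,0]]]' 20; python3 st.py; python3 -m handwheel '[[[0.055,0,0,0,0],[0.055,0,0,0,0],[0.055,0,0,0,0],[0.050,0,0,0,0],[0.050,0,0,0,0]]]' 20; python3 st.py
```

```text
time: 6.43
eef_pos: [0.5033, -0.0721, 0.0967]
tcp_rot: [0.608, 0.794, -0.001, -0.002]
contact_force: [-0.8, 0.5, -1.2]
opening: 0.995
finger_force: 0.0
t 6.43 pos [ 0.5033 -0.0721  0.0967] yaw 105.08 Fw [-0.76  0.49 -1.24] Ftool [ 0.67 -0.6   1.24] Ttool [ 0.012  0.    -0.029] open 85.0 ff 0.0 q [-0.34  0.08  2.08 -0.    0.98 -0.61]
time: 6.85
eef_pos: [0.5052, -0.0727, 0.0999]
tcp_rot: [0.608, 0.794, 0.0, 0.001]
contact_force: [0.3, -0.3, 0.7]
opening: 0.583
finger_force: 0.0
t 6.85 pos [ 0.5052 -0.0727  0.0999] yaw 105.08 Fw [ 0.3  -0.35  0.7 ] Ftool [-0.41  0.2  -0.7 ] Ttool [ 0.001  0.012 -0.073] open 49.8 ff 0.0 q [-0.34  0.08  2.08 -0.    0.99 -0.61]
```

```bash
python3 -m handwheel '[[[0.045,0,0,0,0],[0.045,0,0,0,0]]]' 20; python3 st.py; python3 -m handwheel '[[[0.041,0,0,0,0],[0.041,0,0,0,0]]]' 20; python3 st.py;  python3 -m handwheel '[[[0.038,0,0,0,0],[0.038,0,0,0,0],[0.038,0,0,0,0]]]' 20; python3 st.py
```

```text
time: 7.02
eef_pos: [0.505, -0.0726, 0.0996]
tcp_rot: [0.608, 0.794, 0.0, 0.0]
contact_force: [0.9, -1.0, -0.1]
opening: 0.531
finger_force: 0.1
t 7.02 pos [ 0.505  -0.0726  0.0996] yaw 105.08 Fw [ 0.92 -1.   -0.09] Ftool [-1.21  0.63  0.09] Ttool [-0.017 -0.05   0.026] open 45.3 ff 0.1 q [-0.34  0.08  2.08 -0.    0.99 -0.61]
time: 7.18
eef_pos: [0.5069, -0.0726, 0.1003]
tcp_rot: [0.609, 0.793, 0.002, 0.002]
contact_force: [4.4, 1.6, -0.6]
opening: 0.483
finger_force: 2.5
t 7.18 pos [ 0.5069 -0.0726  0.1003] yaw 105.03 Fw [ 4.38  1.57 -0.56] Ftool [0.38 4.64 0.58] Ttool [-0.774 -0.015  0.003] open 41.2 ff 2.5 q [-0.34  0.08  2.08  0.    0.98 -0.6 ]
time: 7.43
eef_pos: [0.5071, -0.0725, 0.1005]
tcp_rot: [0.609, 0.793, 0.002, 0.003]
contact_force: [6.3, 2.1, 0.4]
opening: 0.469
finger_force: 21.6
t 7.43 pos [ 0.5071 -0.0725  0.1005] yaw 105.03 Fw [6.33 2.15 0.37] Ftool [ 0.43  6.67 -0.33] Ttool [-0.847  0.052  0.061] open 40.0 ff 21.6 q [-0.34  0.08  2.08  0.    0.98 -0.6 ]
```

```bash
python3 -m handwheel '[[[0.035,0,0.0025,0,0],[0.035,0,0,0,0],[0.035,0,0,0,0]]]' 20; python3 st.py; python3 -m handwheel '[[[0.035,0,0,0,0]]]' 20; python3 st.py
```

```text
time: 7.68
eef_pos: [0.5073, -0.0724, 0.1004]
tcp_rot: [0.608, 0.794, -0.001, -0.0]
contact_force: [-1.8, -0.6, 5.2]
opening: 0.47
finger_force: 22.2
t 7.68 pos [ 0.5073 -0.0724  0.1004] yaw 105.12 Fw [-1.79 -0.61  5.15] Ftool [-0.13 -1.9  -5.15] Ttool [ 0.388  0.019 -0.017] open 40.1 ff 22.2 q [-0.34  0.08  2.07 -0.    0.99 -0.6 ]
time: 7.77
eef_pos: [0.5073, -0.0724, 0.1004]
tcp_rot: [0.608, 0.794, -0.001, -0.0]
contact_force: [-1.7, -0.2, 5.9]
opening: 0.469
finger_force: 22.2
t 7.77 pos [ 0.5073 -0.0724  0.1004] yaw 105.12 Fw [-1.67 -0.24  5.9 ] Ftool [ 0.2  -1.69 -5.9 ] Ttool [ 0.329 -0.01  -0.024] open 40.0 ff 22.2 q [-0.34  0.08  2.07 -0.    0.99 -0.6 ]
```

```bash
python3 -m handwheel '[[[0.035,0,-0.0003,0,0],[0.035,0,0,0,0],[0.035,0,0,0,4],[0.035,0,0,0,0],[0.035,0,0,0,0]]]' 40; python3 st.py; python3 -m handwheel '[[[0.035,0,0,0,4],[0.035,0,0,0,4],[0.035,0,0,0,4],[0.035,0,0,0,4],[0.035,0,0,0,0],[0.035,0,0,0,0]]]' 40; python3 st.py
```

```text
time: 8.18
eef_pos: [0.507, -0.0725, 0.1005]
tcp_rot: [0.635, 0.772, -0.001, 0.0]
contact_force: [-2.3, -0.5, 5.6]
opening: 0.463
finger_force: 41.7
t 8.18 pos [ 0.507  -0.0725  0.1005] yaw 101.1 Fw [-2.34 -0.54  5.61] Ftool [-0.09 -2.4  -5.6 ] Ttool [ 0.339 -0.008 -0.028] open 39.5 ff 41.7 q [-0.34  0.08  2.07 -0.    0.99 -0.53]
time: 8.68
eef_pos: [0.5061, -0.0725, 0.1005]
tcp_rot: [0.737, 0.676, -0.002, -0.001]
contact_force: [-5.0, -1.1, 7.8]
opening: 0.46
finger_force: 42.0
t 8.68 pos [ 0.5061 -0.0725  0.1005] yaw 85.12 Fw [-5.03 -1.14  7.79] Ftool [-1.57 -4.94 -7.77] Ttool [ 0.852 -0.203  0.032] open 39.3 ff 42.0 q [-0.34  0.08  2.07 -0.    0.99 -0.25]
```

```bash
python3 -m handwheel '[[[0.035,0,-0.0012,0,0],[0.035,0,0,0,0]]]' 40 >/dev/null; python3 st.py; for i in 1; do :; done; python3 -m handwheel '[[[0.035,0,0,0,3],[0.035,0,0,0,0]]]' 40 >/dev/null; python3 st.py;  python3 -m handwheel '[[[0.035,0,0,0,3],[0.035,0,0,0,0]]]' >/dev/null; python3 st.py;  python3 -m handwheel '[[[0.035,0,0,0,3],[0.035,0,0,0,0]]]'  >/dev/null; python3 st.py;  python3 -m handwheel '[[[0.035,0,0,0,4],[0.035,0,0,0,0]]]'  >/dev/null; python3 st.py; python3 -m handwheel '[[[0.035,0,0,0,4],[0.035,0,0,0,0]]]'  >/dev/null; python3 st.py
```

```text
t 8.85 pos [ 0.506  -0.0725  0.1005] yaw 85.11 Fw [-1.06 -1.24  5.85] Ftool [-1.33 -0.95 -5.85] Ttool [ 0.343 -0.189  0.018] open 39.8 ff 41.8 q [-0.34  0.08  2.08 -0.    0.99 -0.25]
t 9.02 pos [ 0.5058 -0.0725  0.1005] yaw 82.02 Fw [-2.58 -1.52  5.98] Ftool [-1.87 -2.35 -5.97] Ttool [ 0.433 -0.273 -0.045] open 39.4 ff 41.8 q [-0.34  0.08  2.08 -0.    0.99 -0.2 ]
t 9.18 pos [ 0.5057 -0.0725  0.1005] yaw 79.02 Fw [-2.56 -0.79  7.22] Ftool [-1.27 -2.37 -7.22] Ttool [ 0.514 -0.241  0.003] open 39.7 ff 41.9 q [-0.34  0.08  2.08 -0.    0.99 -0.15]
t 9.35 pos [ 0.5055 -0.0725  0.1005] yaw 76.02 Fw [-4.78 -1.44  7.27] Ftool [-2.56 -4.3  -7.25] Ttool [ 0.546 -0.275  0.074] open 39.8 ff 41.9 q [-0.34  0.08  2.08 -0.    0.99 -0.1 ]
t 9.52 pos [ 0.5052 -0.0724  0.1005] yaw 71.97 Fw [-4.57 -0.23  7.69] Ftool [-1.65 -4.29 -7.67] Ttool [ 0.622 -0.37   0.07 ] open 39.9 ff 42.0 q [-0.34  0.08  2.08 -0.    0.99 -0.02]
t 9.68 pos [ 0.505  -0.0723  0.1005] yaw 67.97 Fw [-5.16 -0.99  7.81] Ftool [-2.86 -4.43 -7.79] Ttool [ 0.682 -0.382  0.115] open 39.7 ff 42.0 q [-0.34  0.08  2.08 -0.    0.99  0.05]
```

```bash
python3 -m handwheel '[[[0.035,0,0,0,3],[0.035,0,0,0,0]]]' >/dev/null; python3 st.py; python3 -m handwheel '[[[0.05,0,0,0,0],[0.05,0,0,0,0],[0.05,0,0,0,0],[0.05,0,0,0,0]]]'>/dev/null; python3 st.py;python3 -m handwheel '[[[0.05,0,0,0,0]]]'>/dev/null; python3 st.py
```

```text
t 9.85 pos [ 0.5049 -0.0722  0.1004] yaw 65.03 Fw [-5.36  0.05  8.59] Ftool [-2.24 -4.9  -8.57] Ttool [ 0.749 -0.488  0.038] open 39.6 ff 42.1 q [-0.34  0.08  2.08 -0.    0.99  0.1 ]
t 10.18 pos [ 0.5056 -0.0718  0.0989] yaw 65.08 Fw [ 0.5   0.15 -0.27] Ftool [0.34 0.4  0.27] Ttool [ 0.045 -0.013 -0.026] open 49.7 ff 0.0 q [-0.34  0.08  2.08  0.    0.99  0.09]
t 10.27 pos [ 0.5056 -0.0718  0.099 ] yaw 65.08 Fw [-0.34  0.18  0.57] Ftool [ 0.02 -0.39 -0.57] Ttool [-0.006  0.006 -0.014] open 50.0 ff 0.0 q [-0.34  0.08  2.08  0.    0.99  0.09]
```

```bash
python3 -m handwheel '[[[0.05,0.0025,-0.0005,-0.001,0],[0.043,0,0,0,0],[0.035,0,0,0,0],[0.035,0,0,0,0],[0.035,0,0,0,0]]]' 40 >/dev/null; python3 st.py; python3 -m handwheel '[[[0.035,0,0,0,4],[0.035,0,0,0,0],[0.035,0,0,0,0]]]'  >/dev/null; python3 st.py
```

```text
t 10.68 pos [ 0.5062 -0.0691  0.1006] yaw 65.08 Fw [-2.28  1.55  3.13] Ftool [ 0.44 -2.72 -3.13] Ttool [ 0.444  0.122 -0.032] open 39.5 ff 40.7 q [-0.33  0.08  2.08  0.    0.99  0.1 ]
t 10.93 pos [ 0.5063 -0.0691  0.1006] yaw 61.16 Fw [-3.37  2.1   5.71] Ftool [ 0.22 -3.97 -5.71] Ttool [ 0.623  0.185 -0.015] open 39.5 ff 40.9 q [-0.33  0.08  2.08  0.    0.99  0.17]
```

```bash
python3 -m handwheel '[[[0.035,0,-0.0008,0,2],[0.035,0,0,0,0]]]' >/dev/null; python3 st.py; python3 -m handwheel '[[[0.035,0,0,0,2],[0.035,0,0,0,0]]]'  >/dev/null; python3 st.py; python3 -m handwheel '[[[0.035,0,0,0,2],[0.035,0,0,0,0]]]'  >/dev/null; python3 st.py; python3 -m handwheel '[[[0.035,0,0,0,3],[0.035,0,0,0,0]]]'  >/dev/null; python3 st.py
```

```text
t 11.1 pos [ 0.5062 -0.0691  0.1007] yaw 59.11 Fw [-0.27  0.9   3.28] Ftool [ 0.64 -0.69 -3.28] Ttool [0.251 0.159 0.041] open 39.9 ff 40.7 q [-0.33  0.08  2.08  0.    0.99  0.2 ]
t 11.27 pos [ 0.5062 -0.0691  0.1006] yaw 57.11 Fw [-0.51  1.35  3.6 ] Ftool [ 0.86 -1.16 -3.6 ] Ttool [0.22  0.174 0.076] open 39.7 ff 40.8 q [-0.33  0.08  2.08  0.    0.99  0.24]
t 11.43 pos [ 0.5062 -0.0691  0.1006] yaw 55.12 Fw [-0.12  2.02  3.15] Ftool [ 1.6  -1.25 -3.15] Ttool [0.187 0.271 0.019] open 39.4 ff 40.8 q [-0.33  0.08  2.08  0.    0.99  0.27]
t 11.6 pos [ 0.5062 -0.0691  0.1006] yaw 52.1 Fw [0.58 1.2  3.36] Ftool [ 1.3  -0.27 -3.36] Ttool [0.157 0.231 0.068] open 39.8 ff 40.8 q [-0.33  0.08  2.08  0.    0.99  0.33]
```

```bash
python3 -m handwheel '[[[0.035,0,0,0,4],[0.035,0,0,0,0]]]' >/dev/null; python3 st.py; python3 -m handwheel '[[[0.035,0,0,0,3],[0.035,0,0,0,0]]]'  >/dev/null; python3 st.py; python3 -m handwheel '[[[0.035,0,0,0,1.5],[0.035,0,0,0,0]]]'  >/dev/null; python3 st.py; python3 -m handwheel '[[[0.035,0,0,0,1.5],[0.035,0,0,0,0]]]'  >/dev/null; python3 st.py;python3 -m handwheel '[[[0.035,0,0,0,1],[0.035,0,0,0,0]]]'  >/dev/null; python3 st.py
```

```text
t 11.77 pos [ 0.5061 -0.0691  0.1006] yaw 48.1 Fw [-0.03  1.57  3.26] Ftool [ 1.15 -1.07 -3.26] Ttool [0.206 0.278 0.135] open 39.6 ff 40.8 q [-0.33  0.08  2.08  0.    0.99  0.4 ]
t 11.93 pos [ 0.5061 -0.0691  0.1006] yaw 45.2 Fw [1.75 2.04 3.34] Ftool [ 2.68 -0.2  -3.34] Ttool [ 0.228  0.361 -0.04 ] open 39.7 ff 40.8 q [-0.33  0.08  2.08  0.    0.99  0.45]
t 12.1 pos [ 0.5061 -0.0691  0.1006] yaw 43.82 Fw [0.66 2.28 4.12] Ftool [ 2.06 -1.18 -4.12] Ttool [ 0.212  0.387 -0.309] open 39.4 ff 40.9 q [-0.33  0.08  2.08 -0.    0.99  0.47]
t 12.27 pos [ 0.5061 -0.0691  0.1006] yaw 42.28 Fw [0.7  0.71 4.24] Ftool [ 0.99 -0.05 -4.24] Ttool [ 0.192  0.374 -0.344] open 39.2 ff 40.9 q [-0.33  0.08  2.08 -0.    0.99  0.5 ]
t 12.43 pos [ 0.5061 -0.0691  0.1006] yaw 41.15 Fw [2.01 2.57 3.7 ] Ftool [ 3.2  -0.61 -3.7 ] Ttool [ 0.122  0.496 -0.35 ] open 39.6 ff 40.9 q [-0.33  0.08  2.08  0.    0.99  0.52]
```

```bash
python3 -m handwheel '[[[0.035,0,0,0,-1],[0.035,0,0,0,0]]]' >/dev/null; python3 st.py; python3 -m handwheel '[[[0.035,0,0,0,-1],[0.035,0,0,0,0]]]'  >/dev/null; python3 st.py; python3 -m handwheel '[[[0.035,0,0,0,-1],[0.035,0,0,0,0]]]'  >/dev/null; python3 st.py; python3 -m handwheel '[[[0.035,0,0,0,-1],[0.035,0,0,0,0]]]'  >/dev/null; python3 st.py
```

```text
t 12.6 pos [ 0.5061 -0.0691  0.1006] yaw 42.07 Fw [1.67 2.61 3.91] Ftool [ 2.99 -0.81 -3.91] Ttool [0.14  0.515 0.027] open 39.5 ff 40.9 q [-0.33  0.08  2.08  0.    0.99  0.5 ]
t 12.77 pos [ 0.5061 -0.0691  0.1006] yaw 43.08 Fw [0.61 2.58 3.71] Ftool [ 2.21 -1.46 -3.71] Ttool [0.109 0.573 0.048] open 39.5 ff 40.9 q [-0.33  0.08  2.08  0.    0.99  0.48]
t 12.93 pos [ 0.5061 -0.0691  0.1006] yaw 44.12 Fw [2.68 2.78 5.24] Ftool [ 3.86 -0.12 -5.24] Ttool [0.015 0.626 0.044] open 39.5 ff 40.9 q [-0.33  0.08  2.08  0.    0.99  0.47]
t 13.1 pos [ 0.5061 -0.0691  0.1006] yaw 45.14 Fw [3.21 2.75 5.11] Ftool [ 4.22  0.34 -5.11] Ttool [ 0.02   0.694 -0.026] open 39.4 ff 40.9 q [-0.33  0.08  2.08  0.    0.99  0.45]
```

```bash
python3 -m handwheel '[[[0.035,0,0,0,-5],[0.035,0,0,0,0]]]' >/dev/null; python3 st.py; python3 -m handwheel '[[[0.035,0,0,0,-5],[0.035,0,0,0,0]]]'  >/dev/null; python3 st.py; python3 -m handwheel '[[[0.035,0,0,0,-5],[0.035,0,0,0,0]]]'  >/dev/null; python3 st.py; python3 -m handwheel '[[[0.035,0,0,0,-6],[0.035,0,0,0,-6],[0.035,0,0,0,-6],[0.035,0,0,0,-6],[0.035,0,0,0,0]]]'  >/dev/null; python3 st.py
```

```text
t 13.27 pos [ 0.5061 -0.0691  0.1006] yaw 50.19 Fw [2.85 2.06 4.94] Ftool [ 3.41  0.88 -4.94] Ttool [-0.104  0.735 -0.102] open 39.7 ff 41.0 q [-0.33  0.08  2.08  0.    0.99  0.36]
t 13.43 pos [ 0.5061 -0.0691  0.1006] yaw 55.1 Fw [2.33 2.39 4.68] Ftool [ 3.29  0.55 -4.68] Ttool [-0.2    0.655 -0.12 ] open 39.9 ff 41.0 q [-0.33  0.08  2.08  0.    0.99  0.27]
t 13.6 pos [ 0.5061 -0.0691  0.1006] yaw 60.04 Fw [4.13 3.73 4.54] Ftool [ 5.3   1.72 -4.54] Ttool [-0.346  0.752 -0.063] open 39.6 ff 41.0 q [-0.33  0.08  2.08 -0.    0.99  0.19]
t 14.02 pos [ 0.5062 -0.0691  0.1006] yaw 83.95 Fw [3.57 2.22 4.16] Ftool [ 2.58  3.32 -4.16] Ttool [-0.665  0.518 -0.012] open 39.2 ff 40.9 q [-0.33  0.08  2.08  0.    0.99 -0.23]
```

```bash
python3 -m handwheel '[[[0.035,0,0,0,-7],[0.035,0,0,0,-7],[0.035,0,0,0,-7],[0.035,0,0,0,-7],[0.035,0,0,0,-7],[0.035,0,0,0,0]]]'  >/dev/null; python3 st.py;  python3 -m handwheel '[[[0.035,0,0,0,-7],[0.035,0,0,0,-7],[0.035,0,0,0,-7],[0.035,0,0,0,-7],[0.035,0,0,0,-6],[0.035,0,0,0,0],[0.035,0,0,0,0]]]'  >/dev/null; python3 st.py; python3 -m handwheel '[[[0.035,0,0,0,-3],[0.035,0,0,0,0],[0.035,0,0,0,0]]]' >/dev/null; python3 st.py
```

```text
t 14.52 pos [ 0.5063 -0.0691  0.1006] yaw 118.98 Fw [4.62 2.84 4.86] Ftool [ 0.24  5.43 -4.85] Ttool [-0.941  0.073 -0.123] open 39.5 ff 41.0 q [-0.33  0.08  2.08  0.    0.99 -0.84]
t 15.1 pos [ 0.5063 -0.069   0.1006] yaw 152.74 Fw [5.28 2.94 4.62] Ftool [-3.35  5.04 -4.62] Ttool [-0.886 -0.423 -0.085] open 40.1 ff 40.9 q [-0.33  0.08  2.08  0.    0.99 -1.43]
t 15.35 pos [ 0.5063 -0.069   0.1006] yaw 155.73 Fw [3.9  3.17 4.63] Ftool [-2.26  4.5  -4.62] Ttool [-0.866 -0.439 -0.041] open 39.7 ff 40.9 q [-0.33  0.08  2.08  0.    0.99 -1.48]
```

```bash
for k in 1; do python3 -m handwheel '[[[0.035,0,0,0,-2],[0.035,0,0,0,0],[0.035,0,0,0,0]]]' >/dev/null; python3 st.py; python3 -m handwheel '[[[0.035,0,0,0,0]]]' >/dev/null; python3 st.py;python3 -m handwheel '[[[0.035,0,0,0,-2],[0.035,0,0,0,0],[0.035,0,0,0,0]]]' >/dev/null; python3 st.py; python3 -m handwheel '[[[0.035,0,0,0,0]]]' >/dev/null; python3 st.py;python3 -m handwheel '[[[0.035,0,0,0,-1.5],[0.035,0,0,0,0],[0.035,0,0,0,0]]]' >/dev/null; python3 st.py; python3 -m handwheel '[[[0.035,0,0,0,0]]]' >/dev/null; python3 st.py; done
```

```text
t 15.6 pos [ 0.5063 -0.069   0.1006] yaw 157.74 Fw [4.12 4.06 4.77] Ftool [-2.28  5.33 -4.76] Ttool [-0.896 -0.525 -0.095] open 39.5 ff 40.9 q [-0.33  0.08  2.08  0.    0.99 -1.52]
t 15.68 pos [ 0.5063 -0.069   0.1006] yaw 157.73 Fw [5.57 3.   5.01] Ftool [-4.03  4.89 -5.  ] Ttool [-0.908 -0.524 -0.073] open 40.0 ff 40.9 q [-0.33  0.08  2.08  0.    0.99 -1.52]
t 15.93 pos [ 0.5063 -0.069   0.1006] yaw 159.74 Fw [4.64 3.02 4.5 ] Ftool [-3.32  4.44 -4.49] Ttool [-0.9   -0.557 -0.109] open 39.6 ff 40.9 q [-0.33  0.08  2.08  0.    0.99 -1.55]
t 16.02 pos [ 0.5063 -0.069   0.1006] yaw 159.74 Fw [4.39 3.72 5.21] Ftool [-2.84  5.01 -5.2 ] Ttool [-0.818 -0.572 -0.094] open 40.0 ff 40.9 q [-0.33  0.08  2.08  0.    0.99 -1.55]
t 16.27 pos [ 0.5063 -0.069   0.1006] yaw 161.24 Fw [5.16 2.3  4.59] Ftool [-4.15  3.84 -4.58] Ttool [-0.816 -0.532 -0.067] open 39.6 ff 40.9 q [-0.33  0.08  2.08  0.    0.99 -1.58]
t 16.35 pos [ 0.5063 -0.069   0.1006] yaw 161.24 Fw [4.7  3.59 3.79] Ftool [-3.31  4.91 -3.78] Ttool [-0.852 -0.502 -0.028] open 39.8 ff 40.9 q [-0.33  0.08  2.08  0.    0.99 -1.58]
```

```bash
python3 -m handwheel '[[[0.035,0,0,0,-1.6],[0.035,0,0,0,0],[0.035,0,0,0,0]]]' >/dev/null; python3 st.py; python3 -m handwheel '[[[0.042,0,0,0,0],[0.05,0,0,0,0],[0.055,0,0,0,0],[0.055,0,0,0,0],[0.055,0,0,0,0]]]' >/dev/null; python3 st.py; python3 -m handwheel '[[[0.055,0,0,-0.02,0],[0.055,0,0,-0.02,0],[0.055,0,0,-0.02,0],[0.055,0,0,-0.02,0],[0.055,0,0,-0.02,0],[0.055,0,0,-0.02,0]]]'; python3 st.py
```

```text
t 16.6 pos [ 0.5063 -0.069   0.1006] yaw 162.8 Fw [5.2  3.18 4.53] Ftool [-4.04  4.58 -4.52] Ttool [-0.802 -0.557  0.002] open 39.6 ff 40.9 q [-0.33  0.08  2.08  0.    0.99 -1.61]
t 17.02 pos [ 0.5046 -0.0691  0.0994] yaw 163.12 Fw [ 1.09  0.3  -1.1 ] Ftool [-0.96  0.6   1.1 ] Ttool [ 0.03   0.014 -0.001] open 55.0 ff 0.0 q [-0.34  0.08  2.08 -0.    0.99 -1.61]
time: 17.52
eef_pos: [0.5051, -0.0691, 0.2209]
tcp_rot: [0.147, 0.989, -0.0, -0.001]
contact_force: [0.0, 0.4, 0.7]
opening: 0.643
finger_force: 0.0
t 17.52 pos [ 0.5051 -0.0691  0.2209] yaw 163.13 Fw [0.04 0.41 0.7 ] Ftool [ 0.08  0.41 -0.7 ] Ttool [ 0.011 -0.035 -0.037] open 54.9 ff 0.0 q [-0.33 -0.07  1.99 -0.    1.23 -1.61]
```

```bash
python3 - <<'E'
from fit import *
for c in('scene','top'):
    cv2.imwrite(f'pics/{c}2.png',viewer.read_camera(c))
    for n in('lever_peg','lever_pivot'):
        for q in viewer.pinpoint(c,n)[:2]: print(c,n,round(q['confidence'],2),np.array(q['xy'])*[640,400],at_z(c,q['xy'],.073))
    for q in viewer.outline_of(c,'lever_peg')[:2]:
        ys,xs=np.nonzero(q['mask']);print('mask',q['confidence'],len(xs),xs.min(),xs.max(),ys.min(),ys.max())
C=np.array([.5062,-.0691])
# knob-based per-camera bias, at knob mid-height silhouettes measured before
for y in(-6,-4,-2,0):
    a=np.radians(y);o=C-np.array([-np.sin(a),np.cos(a)])*.045;s=[*o,a]
    print(y,'top:knob',proj('top',W(s,(0,45,91))),'piv',proj('top',W(s,(0,-55,68))),'peg',proj('top',W(s,(-29.1,-79.4,71))),'scene: knob',proj('scene',W(s,(0,45,113))),'piv',proj('scene',W(s,(0,-55,68))),'peg',proj('scene',W(s,(-29.1,-79.4,71))),W(s,(0,-55,73)))
    print('  corners',[proj('top',W(s,p)) for p in((56,-106,45),(-56,-106,45),(-56,106,45),(56,106,45))])
t=cv2.imread('pics/top2.png',0);print(t[184:200,348:368])
E
```

```text
scene lever_peg 0.47 [374.784 186.88 ] [ 0.483 -0.197  0.073]
scene lever_peg 0.26 [166.784 272.2  ] [0.341  0.5482 0.073 ]
scene lever_pivot 0.6 [222.272 245.92 ] [0.3888 0.3842 0.073 ]
scene lever_pivot 0.54 [364.288 185.   ] [ 0.5152 -0.1742  0.073 ]
mask 0.38 65 362 377 185 193
top lever_peg 0.5 [238.592 223.6  ] [0.4441 0.352  0.073 ]
top lever_peg 0.36 [362.496 189.8  ] [ 0.4744 -0.2033  0.073 ]
top lever_pivot 0.75 [353.792 186.32 ] [ 0.5017 -0.1716  0.073 ]
top lever_pivot 0.73 [198.08 241.68] [0.4021 0.5274 0.073 ]
-6 top:knob [331.2101 188.1727] piv [353.4599 188.1772] peg [360.2122 192.57  ] scene: knob [339.765  182.3121] piv [365.9386 188.6734] peg [376.0613 189.8569] [ 0.4957 -0.1686  0.073 ]
  corners [array([361.9298, 179.3669]), array([366.9241, 200.0721]), array([319.3445, 206.2854]), array([315.6965, 185.2598])]
-4 top:knob [331.2101 188.1727] piv [353.2992 187.5284] peg [360.2296 191.7187] scene: knob [339.765  182.3121] piv [365.4695 188.2866] peg [375.7062 189.3109] [ 0.4992 -0.1689  0.073 ]
  corners [array([361.2606, 178.4845]), array([367.0954, 199.0098]), ar
[... 1341 characters left out ...]
 168 167
  140  63]
 [163 164 160 150 135 132 143 156 154 155 160 132  67  82 132 163 168 167
  141  74]
 [165 166 164 161 160 159 161 164 164 163 159 134  99 113 148 166 167 167
  146  91]
 [164 164 164 163 162 163 164 165 167 167 163 158 153 160 164 167 168 168
  161 125]
 [164 164 164 163 163 162 164 170 176 173 166 166 165 166 168 171 175 174
  167 139]
 [164 164 164 161 162 163 163 162 162 165 165 167 166 167 169 175 181 178
  169 148]
 [165 165 164 163 163 163 163 162 163 164 164 165 166 168 168 169 172 171
  172 168]
 [164 165 165 164 163 162 164 165 163 165 165 166 167 167 167 168 168 170
  170 164]
 [166 164 164 165 164 163 163 165 165 165 166 165 164 165 165 160 156 151
  147 140]]
```

```bash
python3 -m handwheel '[[[0.03,-0.0012,-0.0319,0,0],[0.03,-0.0013,-0.0319,0,0],[0.03,-0.0012,-0.0318,0,0],[0.03,-0.0013,-0.0318,0,0],[0.03,0,0,0,6.95],[0.03,0,0,0,6.95],[0.03,0,0,0,6.95],[0.03,0,0,0,6.95],[0.03,0,0,0,6.95],[0.03,0,0,0,6.95],[0.03,0,0,0,6.95],[0.03,0,0,0,6.95]]]' >/dev/null; python3 -m handwheel '[[[0.03,0,0,0.009,6.95],[0.03,0,0,0.009,6.95],[0.03,0,0,0.009,6.95],[0.03,0,0,0.009,6.95],[0.03,0,0,0.009,6.95],[0.03,0,0,0.009,6.95],[0.03,0,0,0.009,6.95],[0.03,0,0,0.009,6.95],[0.03,0,0,0.009,6.95],[0.03,0,0,0.009,6.95],[0.03,0,0,0,0],[0.03,0,0,0,0]]]' >/dev/null; python3 st.py
```

```text
t 20.22 pos [ 0.4733 -0.1922  0.1299] yaw 38.26 Fw [ 0.14 -0.07  0.19] Ftool [ 0.07  0.14 -0.19] Ttool [-0.041 -0.048 -0.015] open 30.2 ff 0.0 q [-0.58  0.03  2.06 -0.    1.05  0.32]
```

```bash
python3 -m handwheel '[[[0.03,0,0,0.01,0],[0.03,0,0,0.01,0],[0.03,0,0,0.01,0],[0.03,0,0,0.01,0],[0.03,0,0,0.008,0],[0.03,0,0,0,0]]]' >/dev/null; python3 st.py;  python3 -m handwheel '[[[0.03,0,0,0.005,0],[0.03,0,0,0.005,0],[0.03,0,0,0.005,0],[0.03,0,0,0,0]]]' >/dev/null; python3 st.py; python3 -m handwheel '[[[0.02,0,0,0,0],[0.02,0,0,0,0],[0.02,0,0,0,0]]]' 20 >/dev/null; python3 st.py; python3 -m handwheel '[[[0.015,0,0,0,0],[0.015,0,0,0,0],[0.011,0,0,0,0],[0.011,0,0,0,0]]]' 20 >/dev/null; python3 st.py
```

```text
t 20.72 pos [ 0.4721 -0.1915  0.0796] yaw 38.09 Fw [-0.77  0.5   0.24] Ftool [-0.29 -0.87 -0.24] Ttool [ 0.053 -0.012 -0.011] open 29.9 ff 0.0 q [-0.58  0.11  2.09 -0.    0.95  0.32]
t 21.05 pos [ 0.4731 -0.1921  0.0663] yaw 38.08 Fw [-0.6   0.61  0.4 ] Ftool [-0.1  -0.85 -0.39] Ttool [0.021 0.05  0.015] open 30.1 ff 0.0 q [-0.58  0.13  2.09 -0.    0.92  0.32]
t 21.3 pos [ 0.4739 -0.1926  0.0677] yaw 38.08 Fw [-0.19  0.51 -0.02] Ftool [ 0.17 -0.51  0.02] Ttool [0.03  0.028 0.059] open 20.2 ff 0.0 q [-0.58  0.13  2.09 -0.    0.92  0.32]
t 21.63 pos [ 0.4741 -0.193   0.0677] yaw 38.08 Fw [ 0.95 -1.62 -0.82] Ftool [-0.25  1.86  0.82] Ttool [-0.306 -0.108  0.009] open 11.2 ff 11.4 q [-0.58  0.13  2.09 -0.    0.92  0.32]
```

```bash
python3 -m handwheel '[[[0.015,0,0,0,0],[0.015,0,0,0,0],[0.015,0.00028,0.00463,0,-7],[0.015,0.00028,0.00463,0,-7],[0.015,0.00028,0.00463,0,-7],[0.015,0.00028,0.00463,0,-7],[0.015,0,0,0,0]]]' >/dev/null; python3 st.py; python3 -m handwheel '[[[0.015,0.00028,0.00463,0,-7],[0.015,0.00028,0.00463,0,-7],[0.015,0.00028,0.00463,0,-7],[0.015,0.00028,0.00463,0,-7],[0.015,0.00028,0.00463,0,-7],[0.015,0.00028,0.00463,0,-7],[0.015,0.00028,0.00463,0,-7],[0.015,0.00028,0.00463,0,-7],[0.015,0,0,0,0]]]' >/dev/null; python3 st.py
```

```text
t 22.22 pos [ 0.4878 -0.2037  0.067 ] yaw 66.2 Fw [-0.5  -0.06  0.13] Ftool [-0.25 -0.43 -0.13] Ttool [0.075 0.001 0.012] open 15.1 ff 0.1 q [-0.59  0.17  2.05 -0.    0.93 -0.17]
t 22.97 pos [ 0.5237 -0.2011  0.0671] yaw 122.05 Fw [-1.57 -0.2  -0.37] Ftool [ 0.66 -1.44  0.38] Ttool [ 0.045 -0.036 -0.011] open 15.2 ff 0.2 q [-0.55  0.23  1.97 -0.    0.94 -1.11]
```

```bash
python3 -m handwheel '[[[0.015,0.00028,0.00463,0,-7],[0.015,0.00028,0.00463,0,-7],[0.015,0,0,0,0]]]' >/dev/null; python3 st.py; python3 -m handwheel '[[[0.015,0.0001,0.002,0,-3],[0.015,0,0,0,0]]]' >/dev/null; python3 st.py; python3 -m handwheel '[[[0.015,0,0.001,0,0],[0.015,0,0,0,0]]]' >/dev/null; python3 st.py; python3 -m handwheel '[[[0.015,0,0.001,0,0],[0.015,0,0,0,0]]]' >/dev/null; python3 st.py
```

```text
t 23.22 pos [ 0.5308 -0.1952  0.0672] yaw 135.93 Fw [ 0.38 -0.43 -0.58] Ftool [-0.57 -0.05  0.58] Ttool [0.048 0.035 0.011] open 15.5 ff 0.1 q [-0.53  0.24  1.96 -0.    0.94 -1.33]
t 23.38 pos [ 0.532  -0.1938  0.0673] yaw 138.78 Fw [-0.23 -1.08 -1.62] Ftool [-0.54 -0.96  1.62] Ttool [ 0.127 -0.095 -0.1  ] open 14.8 ff 0.4 q [-0.53  0.24  1.96 -0.    0.94 -1.38]
t 23.55 pos [ 0.5327 -0.1932  0.0673] yaw 138.86 Fw [-0.87 -1.57  0.16] Ftool [-0.38 -1.76 -0.16] Ttool [ 0.263 -0.171 -0.011] open 14.9 ff 0.8 q [-0.53  0.24  1.96 -0.    0.94 -1.38]
t 23.72 pos [ 0.5335 -0.1925  0.0673] yaw 138.98 Fw [ 0.13 -2.31 -0.99] Ftool [-1.62 -1.66  0.99] Ttool [ 0.266 -0.085  0.015] open 15.1 ff 0.9 q [-0.53  0.24  1.96 -0.    0.94 -1.38]
```

```bash
python3 -m handwheel '[[[0.015,0,0.001,0,0],[0.015,0,0,0,0]]]' >/dev/null; python3 st.py; python3 -m handwheel '[[[0.015,0,0.001,0,0],[0.015,0,0,0,0]]]' >/dev/null; python3 st.py; python3 -m handwheel '[[[0.015,0,0.001,0,0],[0.015,0,0,0,0]]]' >/dev/null; python3 st.py
```

```text
t 23.88 pos [ 0.5337 -0.1923  0.0673] yaw 139.07 Fw [-2.02 -3.76  0.55] Ftool [-0.94 -4.16 -0.54] Ttool [ 0.809 -0.191 -0.026] open 14.7 ff 2.4 q [-0.52  0.25  1.95 -0.    0.94 -1.38]
t 24.05 pos [ 0.5338 -0.1922  0.0673] yaw 139.11 Fw [-4.61 -6.1   0.05] Ftool [-0.51 -7.63 -0.02] Ttool [ 1.256 -0.187 -0.024] open 15.1 ff 3.8 q [-0.52  0.25  1.95 -0.    0.94 -1.38]
t 24.22 pos [ 0.5338 -0.1921  0.0672] yaw 139.14 Fw [-7.16 -8.35  0.89] Ftool [ -0.05 -11.    -0.82] Ttool [ 1.699 -0.091 -0.03 ] open 14.5 ff 5.2 q [-0.52  0.25  1.95 -0.01  0.94 -1.38]
```

```bash
python3 -m handwheel '[[[0.02,0,-0.005,0,0],[0.026,0,0,0,0],[0.026,0,0,0,0],[0.026,0,0,-0.02,0],[0.026,0,0,-0.03,0],[0.026,0,0,-0.03,0],[0.026,0,0,-0.03,0],[0.026,0,0,-0.03,0],[0.026,0,0,-0.02,0],[0.026,0,0,0,0]]]'; python3 st.py
```

```text
time: 25.05
eef_pos: [0.5351, -0.1946, 0.2339]
tcp_rot: [0.349, 0.937, -0.0, 0.006]
contact_force: [1.1, -0.6, 1.1]
opening: 0.308
finger_force: 0.0
t 25.05 pos [ 0.5351 -0.1946  0.2339] yaw 139.1 Fw [ 1.11 -0.55  1.08] Ftool [-1.21  0.31 -1.07] Ttool [ 0.046 -0.023  0.009] open 26.3 ff 0.0 q [-0.53  0.05  1.84  0.    1.24 -1.38]
```

```bash
python3 -m handwheel '[[[0.026,0.0323,0.0219,0,0],[0.026,0.0323,0.0219,0,0],[0.026,0.0323,0.0219,0,0],[0.026,0.0323,0.0219,0,0],[0.026,0.0323,0.0219,0,0],[0.026,0.0323,0.0219,0,0],[0.026,0.0323,0.0219,0,0],[0.026,0.0323,0.0219,0,0],[0.026,0.0323,0.0219,0,0],[0.026,0.0323,0.0219,0,0],[0.026,0.0323,0.0219,0,0],[0.026,0.0323,0.0219,0,0]]]' >/dev/null;  python3 -m handwheel '[[[0.026,0.0386,0.0106,0,0],[0.026,0.0386,0.0106,0,0],[0.026,0.0386,0.0106,0,0],[0.026,0.0386,0.0106,0,0],[0.026,0.0386,0.0106,0,0],[0.026,0.0386,0.0106,0,0],[0.026,0.0386,0.0106,0,0],[0.026,0,0,0,0],[0.026,0,0,0,0]]]'; python3 - <<'E'
from h import *
A=[]
for c,y,x in(('scene',(170,225),(305,395)),('top',(170,225),(295,385))):
    im=viewer.read_camera(c);cv2.imwrite(f'pics/{c}3.png',im);o=cv2.imread(f'pics/{c}0.png')
    A.append(np.hstack([cv2.resize(k[y[0]:y[1],x[0]:x[1]],(400,245),interpolation=cv2.INTER_CUBIC) for k in(o,im)]))
cv2.imwrite('pics/cmp.png',np.vstack(A))
E
```

```text
time: 26.8
eef_pos: [0.2536, 0.4928, 0.2258]
tcp_rot: [0.348, 0.938, -0.001, -0.001]
contact_force: [0.4, -0.7, 0.3]
opening: 0.309
finger_force: 0.0
```

View pics/cmp.png

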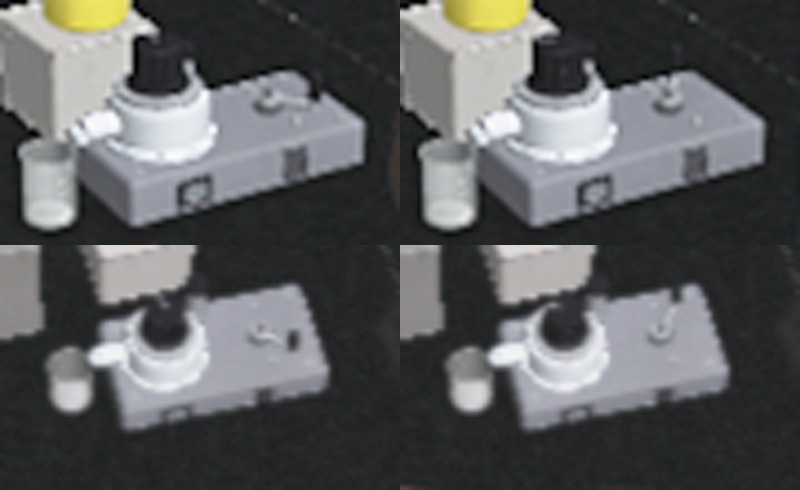

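```bash
python3 - <<'E'
from fit import *
for f in('top0','top3','scene0','scene3'):
    t=cv2.imread(f'pics/{f}.png',0);print(f);print(t[177:191,324:342] if f[0]=='t' else t[174:186,331:351])
C=np.array([.5062,-.0691,.128])
for c in('top','scene'):
    for d in range(0,180,20):
        v=.018*np.array([np.cos(np.radians(d)),np.sin(np.radians(d)),0]);u=proj(c,C+v)-proj(c,C);print(c,d,u)
E
```

```text
top0
[[179 180 179 179 179 179 179 180 179 179 178 174 146  84  51  48  47  43]
 [180 179 179 179 179 180 179 179 179 180 176 167 134  67  48  50  52  46]
 [180 180 180 179 179 180 177 172 174 180 156  95  69  47  48  50  51  44]
 [181 179 173 171 176 180 158 100  87  90  77  46  40  46  51  52  53  47]
 [185 170 100  86  87  92 101  91  58  48  45  41  55  80  88  91  97  77]
 [ 92  85  51  44  45  53  74  86  64  52  49  48  61  99 127 145 142 113]
 [ 43  42  48  52  48  49  57  92 103  60  49  53  70 103 135 155 156 152]
 [ 41  68  99  97  58  47  46  60  64  53  50  55  82 120 145 154 156 158]
 [ 87 145 161 104  55  46  48  49  51  49  49  58 109 167 182 162 160 162]
 [165 197 160  75  45  51  50  49  48  49  50  57  98 160 191 177 165 166]
 [196 183 133  57  37  44  52  52  47  50  48  54  76 143 202 197 161 164]
 [217 176 109  48  34  42  44  44  45  41  37  41  56 120 183 219 218 174]
 [196 171 107  50  37  40  40  38  40  34  36  38  58 118 180 223 226 177]
 [191 179 131  65  43  42  41  39  38  37  37  43  80 146 195 222 223 179]]
top3
[[180 180 181 180 179 180 180 179 179 1
[... 2839 characters left out ...]
34  39  36  34  40  36  37  41  37  72  90  61
   29  34]
 [198 199 210 151  16  30  33  43  37  36  42  39  41  41  34 111 159 117
   23  31]
 [197 200 214 157  18  28  32  42  38  37  53  50  39  42  34 106 178 137
   14  25]]
top 0 [-1.0975 -3.3441]
top 20 [-2.4096 -2.8436]
top 40 [-3.4344 -2.0001]
top 60 [-4.0482 -0.9136]
top 80 [-4.1757  0.2867]
top 100 [-3.799   1.4564]
top 120 [-2.9613  2.4535]
top 140 [-1.7628  3.1558]
top 160 [-0.3488  3.4767]
scene 0 [-2.6594 -1.866 ]
scene 20 [-4.0692 -1.359 ]
scene 40 [-4.9972 -0.6861]
scene 60 [-5.3286  0.0738]
scene 80 [-5.0176  0.8301]
scene 100 [-4.0956  1.4906]
scene 120 [-2.6702  1.9734]
scene 140 [-0.9142  2.2176]
scene 160 [0.9556 2.192 ]
```

```bash
cat > rib.py <<'E'
from fit import *
C=np.array([.5062,-.0691])
yy,xx=np.mgrid[0:400,0:640]+.5
D={c:(cv2.imread(f'pics/{c}3.png',0).astype(float)-cv2.imread(f'pics/{c}0.png',0)) for c in('top','scene')}
B={'top':(slice(178,191),slice(324,342)),'scene':(slice(172,186),slice(330,350))}
for c in D: D[c]=D[c][B[c]]-np.median(D[c][B[c]])
def mod(c,th,r0,r1,z,b):
    r=np.linspace(r0,r1,12)
    P=proj(c,np.c_[C[0]+r*np.cos(th),C[1]+r*np.sin(th),np.full(12,z)])+b
    X,Y=xx[B[c]],yy[B[c]]
    return sum(np.exp(-((X-p[0])**2+(Y-p[1])**2)/(2*.6**2)) for p in P)
best={}
for c in D:
  for z in(.128,.133):
   for r0,r1 in((0,.018),(.006,.018),(-.018,.018)):
    for bx in np.arange(-.5,2.1,.5):
     for by in np.arange(-1,2.1,.5):
      M={d:mod(c,np.radians(d),r0,r1,z,np.array([bx,by])) for d in range(0,360,5)}
      for d in M:
       for k in range(1,6):
        m=M[(d+20*k)%360]-M[d];s=(m*D[c]).sum()/np.linalg.norm(m)/np.linalg.norm(D[c])
        if s>best.get((c,k),(0,))[0]: best[c,k]=(round(s,3),d,z,r0,bx,by)
for k in sorted(best):print(k,best[k])
E
python3 rib.py
```

```text
('scene', 1) (np.float64(0.754), 10, 0.128, 0, np.float64(1.0), np.float64(1.0))
('scene', 2) (np.float64(0.75), 0, 0.128, 0, np.float64(1.0), np.float64(1.0))
('scene', 3) (np.float64(0.711), 315, 0.128, 0.006, np.float64(-0.5), np.float64(1.5))
('scene', 4) (np.float64(0.658), 295, 0.128, 0, np.float64(-0.5), np.float64(1.5))
('scene', 5) (np.float64(0.65), 275, 0.128, 0, np.float64(-0.5), np.float64(1.5))
('top', 1) (np.float64(0.696), 30, 0.128, 0, np.float64(1.5), np.float64(1.0))
('top', 2) (np.float64(0.796), 5, 0.133, 0, np.float64(1.0), np.float64(2.0))
('top', 3) (np.float64(0.827), 355, 0.128, 0, np.float64(0.5), np.float64(1.0))
('top', 4) (np.float64(0.807), 345, 0.133, 0, np.float64(0.5), np.float64(1.5))
('top', 5) (np.float64(0.784), 335, 0.133, 0, np.float64(0.0), np.float64(1.0))
```

```bash
cat > rib2.py <<'E'
exec(open('rib.py').read().split('best={}')[0])
for z in(.128,.130,.133):
 for r0,r1 in((0,.018),(.004,.02),(.008,.02),(0,.013)):
  S={}
  for c in D:
   for bx in np.arange(0,1.6,.5):
    for by in np.arange(0,1.6,.5):
      M={d:mod(c,np.radians(d),r0,r1,z,np.array([bx,by])) for d in range(-60,180,5)}
      for d in range(-60,75,5):
       for k in range(1,6):
        if d+20*k not in M: continue
        m=M[d+20*k]-M[d];s=(m*D[c]).sum()/np.linalg.norm(m)/np.linalg.norm(D[c])
        S[c,d,k]=max(S.get((c,d,k),-1),s)
  print(z,r0,r1,[(k,)+max((round(S['top',d,k]+S['scene',d,k],3),d) for d in range(-60,75,5) if('top',d,k) in S) for k in range(1,6)])
E
python3 rib2.py
```

```text
0.128 0 0.018 [(1, np.float64(1.411), 15), (2, np.float64(1.522), 0), (3, np.float64(1.516), -5), (4, np.float64(1.416), -10), (5, np.float64(1.319), -30)]
0.128 0.004 0.02 [(1, np.float64(1.414), 15), (2, np.float64(1.543), 5), (3, np.float64(1.486), 0), (4, np.float64(1.344), -10), (5, np.float64(1.245), -15)]
0.128 0.008 0.02 [(1, np.float64(1.38), 20), (2, np.float64(1.537), 5), (3, np.float64(1.471), -15), (4, np.float64(1.286), -5), (5, np.float64(1.164), -15)]
0.128 0 0.013 [(1, np.float64(1.352), 25), (2, np.float64(1.442), 5), (3, np.float64(1.482), -5), (4, np.float64(1.478), -15), (5, np.float64(1.401), -35)]
0.13 0 0.018 [(1, np.float64(1.39), 20), (2, np.float64(1.518), 5), (3, np.float64(1.512), -15), (4, np.float64(1.427), -15), (5, np.float64(1.319), -25)]
0.13 0.004 0.02 [(1, np.float64(1.373), 25), (2, np.float64(1.522), 5), (3, np.float64(1.479), -10), (4, np.float64(1.361), -15), (5, np.float64(1.243), -20)]
0.13 0.008 0.02 [(1, np.float64(1.353), 25), (2, np.float64(1.5), 5), (3, np.float64(1.454), -5), (4, np.float64(1.294), -15), (5, np.float64(1.162), -10)]
0.13 0 0.013 [(1, np.float64(1.349), 25), (2, np.float64(1.439), 10), (3, np.float64(1.476), 0), (4, np.float64(1.464), -10), (5, np.float64(1.388), -30)]
0.133 0 0.018 [(1, np.float64(1.296), 30), (2, np.float64(1.438), 15), (3, np.float64(1.461), 5), (4, np.float64(1.399), -5), (5, np.float64(1.319), -25)]
0.133 0.004 0.02 [(1, np.float64(1.269), 30), (2, np.float64(1.414), 20), (3, np.float64(1.432), 5), (4, np.float64(1.343), -5), (5, np.float64(1.245), -10)]
0.133 0.008 0.02 [(1, np.float64(1.267), 30), (2, np.float64(1.437), 20), (3, np.float64(1.433), 5), (4, np.float64(1.292), -5), (5, np.float64(1.172), -15)]
0.133 0 0.013 [(1, np.float64(1.317), 25), (2, np.float64(1.406), 10), (3, np.float64(1.447), 5), (4, np.float64(1.456), -10), (5, np.float64(1.362), -25)]
```

```bash
cat > rib3.py <<'E'
exec(open('rib.py').read().split('best={}')[0])
I={(c,n):cv2.imread(f'pics/{c}{n}.png',0).astype(float)[B[c]] for c in D for n in(0,3)}
def mod2(c,th,r0,r1,z,b,sg):
    r=np.linspace(r0,r1,16)
    P=proj(c,np.c_[C[0]+r*np.cos(th),C[1]+r*np.sin(th),np.full(16,z)])+b
    X,Y=xx[B[c]][...,None],yy[B[c]][...,None]
    return np.exp(-((X-P[:,0])**2+(Y-P[:,1])**2)/(2*sg**2)).sum(-1)/16
def f(p,k):
    t0,r0,r1,z,bx,by,sx,sy,sg,a,e=p;t1=t0+np.radians(20*k)
    o=[]
    for c,b in(('top',(bx,by)),('scene',(sx,sy))):
        m=(mod2(c,t1,r0,r1,z,np.array(b),sg)-mod2(c,t0,r0,r1,z,np.array(b),sg))*a*100*(1 if c=='top' else e)
        o.append((m-D[c]).ravel())
    return np.concatenate(o)
lo=[-np.pi,0,.010,.127,-.5,-.5,-.5,-.5,.4,.1,.3];hi=[np.pi,.009,.022,.137,2,2,2,2,1,30,3]
print('null',(np.r_[D['top'].ravel(),D['scene'].ravel()]**2).sum())
for k in(1,1.5,2,2.5,3,3.5,4,5):
    b=min((least_squares(f,[np.radians(d),.004,.018,.13,.7,.7,.7,.7,.6,2,1],bounds=(lo,hi),args=(k,),x_scale=[.3,.003,.003,.003,.5,.5,.5,.5,.2,1,.5],loss='soft_l1',f_scale=10) for d in(-30,0,30)),key=lambda r:r.cost)
    print(k,round(b.cost),round((f(b.x,k)**2).sum()),np.degrees(b.x[0]).round(1),b.x[1:].round(4))
E
python3 rib3.py
```

```text
null 55097.0
1 6096 22434 11.9 [0.0083 0.0214 0.127  1.567  2.     2.     0.8467 0.8424 1.0951 1.1834]
1.5 5935 21441 6.7 [0.0088 0.022  0.1271 1.5232 2.     2.     0.9096 0.7403 0.9765 1.0933]
2 5874 21052 2.6 [0.0071 0.0206 0.1298 1.2219 2.     1.6155 1.5107 0.6826 1.0356 1.0341]
2.5 5890 21177 -1.6 [0.0029 0.0173 0.1326 0.7443 1.8175 0.8571 2.     0.6986 1.1011 1.0494]
3 5927 21589 -5.2 [0.0005 0.0158 0.1331 0.4849 1.5614 0.5254 1.9966 0.6941 1.2048 1.0366]
3.5 6014 22466 -9.4 [0.0005 0.0149 0.1333 0.2741 1.3633 0.3453 1.993  0.6908 1.1771 0.9663]
4 6107 23796 -15.8 [0.0004 0.014  0.1332 0.0494 1.202  0.2216 1.9907 0.694  1.1548 0.8383]
5 6283 24975 -27.4 [ 0.0004  0.0122  0.1336 -0.2834  0.9877 -0.226   1.9702  0.7165  1.0821
  0.7723]
```

```bash
cat > rib4.py <<'E'
src=open('rib3.py').read().split("print('null'")[0];exec(src)
a=np.linspace(0,2*np.pi,200)
def sil(c,r,z): 
    u=proj(c,np.c_[C[0]+r*np.cos(a),C[1]+r*np.sin(a),np.full(200,z)]);return np.r_[u.min(0),u.max(0)].round(2)
print('top skirt95',sil('top',.026,.095),'bottom92',sil('top',.026,.092),'scene grip120',sil('scene',.0205,.120),'scene grip128',sil('scene',.0205,.128),'scene skirt',sil('scene',.026,.095))
t=cv2.imread('pics/top3.png',0);s=cv2.imread('pics/scene3.png',0)
print(t[186:192,322:342]);print(t[188:198,329:335].T);print(s[178:194,330:352])
for bx in(.6,.8,1.,1.2):
  for sx in(.8,1.2,1.6):
    o=[]
    for k in(1,2,3,4):
      l=list(lo);h=list(hi);l[4],h[4]=bx-.01,bx+.01;l[6],h[6]=sx-.01,sx+.01
      b=min((least_squares(f,[np.radians(d),.004,.018,.13,bx,.7,sx,.7,.6,2,1],bounds=(l,h),args=(k,),x_scale=[.3,.003,.003,.003,.5,.5,.5,.5,.2,1,.5],loss='soft_l1',f_scale=10) for d in(-20,15)),key=lambda r:r.cost)
      o.append((k,round(b.cost),round(np.degrees(b.x[0]))))
    print(bx,sx,o)
E
python3 rib4.py
```

```text
top skirt95 [325.26 182.72 337.19 192.68] bottom92 [325.25 183.11 337.18 193.05] scene grip120 [333.68 177.92 345.8  183.01] scene grip128 [333.64 175.79 345.78 180.84] scene skirt [332.21 183.84 347.46 190.45]
[[ 96 120 166 196 161  76  45  51  49  50  47  49  50  53  98 161 193 178
  166 166]
 [162 179 196 183 134  60  40  43  49  49  50  52  51  46  69 143 203 198
  163 166]
 [173 200 219 176 110  48  35  36  42  45  46  44  40  40  57 121 184 219
  219 175]
 [159 177 210 174 109  49  36  34  35  42  48  48  42  43  59 118 181 223
  227 179]
 [154 171 205 180 130  62  36  33  36  43  44  43  44  53  83 145 196 222
  224 180]
 [168 200 223 192 168 109  57  42  39  44  48  47  54  67 120 174 206 225
  227 190]]
[[ 36  34  33  42  68 136 189 193 232 214]
 [ 42  35  36  39  57 105 185 187 230 220]
 [ 45  42  43  44  63 104 186 192 222 221]
 [ 46  48  44  48  67 105 187 191 217 224]
 [ 44  48  43  47  70 117 189 193 221 227]
 [ 40  42  44  54  80 153 194 204 233 229]]
[[190 178 196 214 170 137 113  64  70  64  46  39  44  45  42  40  36  35
   35  34  36  35]
 [193 185 190 204 143  43 
[... 1486 characters left out ...]
, -5), (4, 6919, -7)]
0.6 1.6 [(1, 6553, 9), (2, 6239, -5), (3, 6281, -4), (4, 7274, -5)]
0.8 0.8 [(1, 6187, 12), (2, 5962, 1), (3, 6054, -3), (4, 6862, -12)]
0.8 1.2 [(1, 6228, 11), (2, 5962, 0), (3, 6119, -2), (4, 7142, -7)]
0.8 1.6 [(1, 6373, 10), (2, 6068, -2), (3, 6269, -3), (4, 7435, -4)]
1.0 0.8 [(1, 6196, 13), (2, 5989, 3), (3, 6270, -2), (4, 7292, -7)]
1.0 1.2 [(1, 6156, 11), (2, 5899, 2), (3, 6266, -1), (4, 7373, -8)]
1.0 1.6 [(1, 6224, 10), (2, 5931, 1), (3, 6373, 0), (4, 7666, -3)]
1.2 0.8 [(1, 6274, 14), (2, 6115, 5), (3, 6572, -1), (4, 7619, -2)]
1.2 1.2 [(1, 6156, 12), (2, 5930, 3), (3, 6507, 0), (4, 7667, -4)]
1.2 1.6 [(1, 6136, 11), (2, 5874, 3), (3, 6550, 1), (4, 7950, -4)]
```

```bash
cat > rib5.py <<'E'
exec(open('rib3.py').read().split("print('null'")[0])
print('ctr top',proj('top',np.array([*C,.131]))+[.9,.55],'scene',proj('scene',np.array([*C,.131]))+[1.04,.5])
for bb in((.9,.55,1.04,.5),(.7,.55,.8,.5),(.9,.9,1.,.9),(1.1,.3,1.2,.3)):
  for k in(1,2,3,4):
    l=list(lo);h=list(hi)
    for i in range(4): l[4+i],h[4+i]=bb[i]-.01,bb[i]+.01
    b=min((least_squares(f,[np.radians(d),.004,.018,.13,*bb,.6,2,1],bounds=(l,h),args=(k,),x_scale=[.3,.003,.003,.003,.5,.5,.5,.5,.2,1,.5],loss='soft_l1',f_scale=10) for d in(-20,15)),key=lambda r:r.cost)
    print(bb,k,round(b.cost),np.degrees(b.x[0]).round(),b.x[1:4].round(4))
np.set_printoptions(linewidth=200);print(D['top'].round(),'\n',D['scene'].round())
v=np.zeros((300,760,3),np.uint8)
E
python3 rib5.py
```

```text
ctr top [332.2514 183.5837] scene [340.7391 177.9793]
(0.9, 0.55, 1.04, 0.5) 1 6646 23.0 [0.0039 0.0133 0.1275]
(0.9, 0.55, 1.04, 0.5) 2 6535 13.0 [0.0036 0.0147 0.1273]
(0.9, 0.55, 1.04, 0.5) 3 6400 3.0 [0.0041 0.0173 0.1272]
(0.9, 0.55, 1.04, 0.5) 4 7182 -10.0 [0.0051 0.0185 0.127 ]
(0.7, 0.55, 0.8, 0.5) 1 6524 21.0 [0.0021 0.0125 0.1275]
(0.7, 0.55, 0.8, 0.5) 2 6410 10.0 [0.0017 0.0138 0.1273]
(0.7, 0.55, 0.8, 0.5) 3 6199 0.0 [0.0022 0.0163 0.1271]
(0.7, 0.55, 0.8, 0.5) 4 6806 -11.0 [0.0035 0.0172 0.1271]
(0.9, 0.9, 1.0, 0.9) 1 6479 21.0 [0.0033 0.0139 0.1289]
(0.9, 0.9, 1.0, 0.9) 2 6331 10.0 [0.0031 0.0154 0.1286]
(0.9, 0.9, 1.0, 0.9) 3 6242 1.0 [0.0039 0.0176 0.1287]
(0.9, 0.9, 1.0, 0.9) 4 7200 -9.0 [0.0049 0.0176 0.1289]
(1.1, 0.3, 1.2, 0.3) 1 6982 29.0 [0.0057 0.0131 0.127 ]
(1.1, 0.3, 1.2, 0.3) 2 6908 19.0 [0.0055 0.0146 0.127 ]
(1.1, 0.3, 1.2, 0.3) 3 6823 8.0 [0.006  0.0173 0.127 ]
(1.1, 0.3, 1.2, 0.3) 4 7588 -3.0 [0.0065 0.0174 0.127 ]
[[ -1.   0.   0.   1.   0.   1.   1.   0.   1.   0.   0.   1.   1.   0.   2.  -1.  -1.   3.]
 [  0.   0.  -1.   1.   0.   1.   1.   0.   1. 
[... 1814 characters left out ...]
  -1.  33.  37.  40.  46.   6. -13.   3.   2.  -1.   3.   0.  -2.  -1.   2.   0.]
 [ -1.  -1.  -2.  -1.  -3.  -2.  -7.  -6.  -2.   0.   1.   4.   2.   0.   1.   2.   4.   2.   4.   1.]
 [ -2.  -2.  -2.  -2.  -1.   4.   2.   0.   0.  -1.  -1.  -1.   3.  -2.   0.   1.   4.   3.   3.  -2.]
 [ -1.  -1.  -2.  -2.   0.   7.   1.  -3.   1.   2.  -1.  -2.   0.  -2.   1.   1.   4.   4.   1.   1.]
 [ -1.  -1.  -2.  -2.   0.   8.  -1.  -5.   2.   5.  -3.   4.  -1.  -6.   1.   1.   5.   3.  -1.   2.]
 [ -1.  -1.  -1.  -1.  -2.   7.   2.  -6.   6.   4.  -4.   3.   3.  -2.   0.   4.   5.   2.   0.   3.]
 [ -1.  -2.  -3.  -3.   0.   7.  -2.  -8.   5.   5.  -3.  16.  12.  -4.   1.   5.   4.   1.  -2.  -2.]]
```

```bash
python3 -c "
from plant import sign_off
print(sign_off())"
```

```text
the job is handed in; nothing more can be done
None
```

I handed in the job with the knob turned to its stop and back six clicks, the lever pushed to its far end stop and the beaker where it was, but I pressed the stop at about 0.35 N m instead of 0.15–0.25 and something slipped a few degrees there (the finger pads or the ring), so the mill's zero may be lost; the camera fit only mildly favours click six over click five.

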